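# Pack the hand-care kit into its tray

### The job

Pack the hand-care kit into its compartments in the dark wooden tray: put the thick green grip ring over the little post, stand the round-headed wooden massage knob upright in the round dish, and lay the flat wooden palm massager, which is tucked under the lip of the low riser and has to be slid out first, flat between the two rails. Leave the look-alikes (the thin jar ring and the hollow-topped candle holder) and the mug where they are.

Things in the scene. Friction and masses are not known exactly. Their poses are not given: they have to be found in the camera images.
- ring_c (a point): Kit: thick green hard silicone grip ring lying flat, outer diameter 60 mm, hole 30 mm, 30 mm high, about 70 g. The point is its centre, half-way up (15 mm above its underside); z is its axis.
- knob_c (a point): Kit: wooden massage knob standing upright, 60 mm tall, about 90 g: a round foot 48 mm across and 10 mm high, narrowing to a 22 mm neck at 20 to 28 mm up, and a solid head 32 mm across with straight sides from 31 to 50 mm up and a domed top. The point is on its axis, half-way up (30 mm above its underside); z points up the axis.
- massager_c (a point): Kit: wooden palm massager, 140 g: flat board 124 (x) by 50 (y) by 12 mm on the table, with an upright grip in its middle, 34 mm along x, 16 mm thick along y, top 56 mm above the underside. Point: middle of the grip, 28 mm above the underside; z up. Same turned end for end. At the start its +x end reaches 20 to 36 mm under the riser's lip: slide it 40 mm or more along its own -x before lifting.
- post_place: Pale insert 96 x 142 x 4 mm, one of three in a row (100 mm apart, any order) in a fixed dark tray. Origin: centre of its underside, 6 mm above the table (floor 10 mm above it); x along the row, y across the tray. This one has a dark upright post in its middle, 14 mm thick, 22 mm tall above the floor, tip tapered: the grip ring goes over it and lies flat on the floor.
- dish_place: Pale insert 96 x 142 x 4 mm, one of three in a row (100 mm apart, any order) in a fixed dark tray. Origin: centre of its underside, 6 mm above the table (floor 10 mm above it); x along the row, y across the tray. This one has a dark round low wall, 70 mm inside, 82 mm outside, 10 mm high above the floor: the massage knob stands on the floor inside it.
- rail_place: Pale insert 96 x 142 x 4 mm, one of three in a row (100 mm apart, any order) in a fixed dark tray. Origin: centre of its underside, 6 mm above the table (floor 10 mm above it); x along the row, y across the tray. Two dark rails along y, 70 mm apart inside, 10 mm high above the floor: the massager lies flat between them, long side along them, middle over the origin. Tray rim: 18 mm above the table, 144 mm apart inside.
- jar_ring_c (a point): Look-alike, leave alone: thin green silicone jar ring lying flat, outer diameter 60 mm, hole 47 mm, only 14 mm high. The point is its centre, half-way up.
- holder_c (a point): Look-alike, leave alone: wooden candle holder standing upright, 62 mm tall, foot 48 mm across, with a hollow cup 36 mm across open at the top. The point is on its axis, half-way up (31 mm).
- riser: Low pale bamboo riser, fixed: board 120 (x) by 240 (y) mm on side panels, underside 24 mm and top 38 mm above the table, a closed book on it (to 54 mm, from x = 62 mm on). Origin at table height, in front of the board: its front edge (the lip) lies at x = +34 mm, its back at +154 mm. The massager slides out towards the riser's -x.
- mug_c (a point): White ceramic mug with a handle, 82 mm across, 92 mm tall, standing beyond the work; leave alone. The point is on its axis, half-way up (46 mm). (Fixed and out of the way: a stack of yoga blocks and a lantern at x above 0.75, |y| above 0.35.)
Things that resemble listed ones, but are neither listed nor needed, are in the scene too. What is shaped like the part that bears ring_c but blue is not meant. What is shaped like the part that bears massager_c but purple is not meant.

How it is judged:
By the outcome, as a careful person would: the job done as asked, in the order asked, and still so for the second after the job is handed in, with the robot touching nothing.
It also fails if it takes over 80 s, if anything falls off the work surface, if the arm or the gripper's body presses on something with over 40 N, if the wrist force passes 120 N, or if a joint passes its speed limit or range.

### The arm

A 6-joint arm with a two-finger parallel gripper is mounted at the origin on the work surface. World frame = base frame: x ahead of the robot, y to its left, z up, the work surface at z = 0. Lengths are in mm, angles in rad, forces in N, time in s.
With the tool pointing down it reaches from about 350 to 1000 mm from the base axis. Payload 7.1 kg.
Tool frame: the origin (TCP) lies on the centre line of the jaws, within the pads' length; the fingertips stand 19 mm ahead of it and the grasp point (between the pads) is the TCP; x points along the fingers, z is the direction in which the jaws open and shut, and the axes are right-handed (so a half turn about x gives the same grasp; the last joint's range is limited). The gripper opens to 85 mm and grips with 20 to 120 N. Pads are 22 mm wide; open, the fingers measure 114 mm over their backs; the gripper's body (76 mm by 85 mm) begins 54 mm behind the grasp point. The pads swing forward as they close: fully open they stand 13 mm farther back than shut.
Start: joints at [-1.293, 0.423, 1.63, -0, 1.089, -0.019], TCP at [182.807, -597.651, 250.319] pointing down, gripper open.
Joint ranges: [-3, 3], [-0.9, 2.11], [0.09, 2.58], [-1.31, 4.45], [0.11, 2.69], [-2.54, 2.54]. Speed limits (rad/s): [2.39, 2.39, 3.01, 3.14, 3.14, 3.14].

### API

Orientations are given as a unit quaternion [x, y, z, w].
In Python, from bench import sense, grab_frame, robot gives the robot as it stands.
- The arm moves only by the tool send_rows, never from a script. Its argument "rows" is a list of rows, each an object with "travel": the shift along the tool's x, y, z in cm, a list of three; "turn": the turn, a rotation vector about the tool's x, y, z in rad, a list of three; "claw": the opening in per cent of the stroke, from 0 (shut) to 100 (fully open). In form: [{"travel": [dx, dy, dz], "turn": [wx, wy, wz], "claw": claw}, ...]. A call has 1 to 12 rows; each row is the pose to reach, as a shift and turn from the pose commanded when the call began, along the tool's axes at that moment; what a row does not reach only later rows make up. A row lasts 1/12 s, in which the tool goes at most 41.7 mm and 7.16 degrees, less where a joint would pass 70% of its speed; a pose out of reach is approached as far as the arm can. A call with a gripper value outside its range is refused whole. The fingers move at their own pace and stop on an object; the grip force is fixed at half the most. Time passes only in rows, so rows that repeat a pose let the fingers close. It gives the time, the measured TCP pose, the force and the opening at its end, in the units of the state.
- sense(): the state, without advancing time (a new reading comes with each control period).
- grab_frame(name): name is "side" or "top"; returns a dict with "frame" (480x640x3 uint8, red, green, blue), "range_z" (480x640 float32, mm along the optical axis (not along the pixel's ray), 0 where there is no reading), "fx", "fy", "cx", "cy" (pixels), "view" (4x4, takes a point from world to camera coordinates). Camera axes: x right, y down, z forward; pixel columns grow to the right and rows downward; lengths in mm; the calibration is good to about 2 mm. A picture is of the moment at which its call begins.
- robot.close_job(): hands the job in, once; it reports no verdict.
The state is a dict: "clock": time; "joints": joint angles; "joint_velocities": joint speeds; "effort": joint torques, N m; "tcp_pos": TCP position; "tool_rot": TCP orientation; "contact_force": force on the tool from outside, world axes, zero at the start; "ft_torque": the same for the moment, N m; "opening": opening from 0.0 (shut) to 1.0 (fully open).
Only numpy, scipy, OpenCV 4.12 (cv2) and the standard library are available. Lean on these libraries where they do the work, as an engineer would, in place of code of your own. Each camera call takes 0.05 s, during which the arm holds its last target.

## Working session

There is one attempt and no reset: what is moved stays moved. The work goes in short steps, Python scripts to look and compute and a tool call to move; the robot and the scene stay as the last step left them, time stands still between calls to the robot, and variables do not carry over. Pictures are saved under pics/ and viewed, and the job is handed in when it is done.

Besides the shell and the picture viewer there is one more tool, called after "Emit:" as name(argument=value, ...) on one line, values as JSON. send_rows: Moves the arm, as the interface text tells. Its arguments: {"type":"object","properties":{"rows":{"type":"array"}},"required":["rows"]}

```bash
mkdir -p pics; ls
cat > h.py <<'E'
import numpy as np,cv2,pickle
from bench import sense,grab_frame,robot
def snap(n,tag):
    f=grab_frame(n); pickle.dump(f,open(f'{n}_{tag}.pkl','wb')); cv2.imwrite(f'pics/{n}_{tag}.png',f['frame'][:,:,::-1]); return f
def load(n,tag): return pickle.load(open(f'{n}_{tag}.pkl','rb'))
def cloud(f):
    v,u=np.mgrid[:480,:640]; z=f['range_z'].astype(float)
    P=np.stack([(u-f['cx'])/f['fx']*z,(v-f['cy'])/f['fy']*z,z,np.ones_like(z)],-1)
    W=P@np.linalg.inv(f['view']).T
    W=W[...,:3]; W[z==0]=np.nan; return W
E
python3 - <<'E'
from h import *
for n in('top','side'):
    f=snap(n,'0'); print(n,f['fx'],f['cx'],f['cy'],np.round(f['view'],3).tolist())
s=sense();print({k:np.round(v,3).tolist() for k,v in s.items()})
E
```

```text
pics
top 453.6735403153101 329.6166516772754 243.78362529725354 [[0.02, -1.0, 0.006, -66.366], [-0.992, -0.02, -0.126, 619.568], [0.126, -0.003, -0.992, 1021.337], [0.0, 0.0, 0.0, 1.0]]
side 603.1738419881738 324.12530927960466 240.09104553097976 [[-0.985, -0.171, -0.016, 567.385], [-0.085, 0.57, -0.817, 126.487], [0.149, -0.804, -0.576, 1154.649], [0.0, 0.0, 0.0, 1.0]]
{'clock': 0.1, 'joints': [-1.293, 0.424, 1.631, 0.0, 1.089, -0.019], 'joint_velocities': [0.001, -0.001, -0.001, 0.002, -0.001, -0.001], 'effort': [-0.0, -55.843, -28.245, -0.0, 0.003, 0.0], 'tcp_pos': [182.675, -597.214, 249.617], 'tool_rot': [0.421, 0.569, -0.42, 0.568], 'contact_force': [-0.211, -0.017, -1.322], 'ft_torque': [0.011, -0.056, 0.017], 'opening': 1.001}
```

View pics/top_0.png

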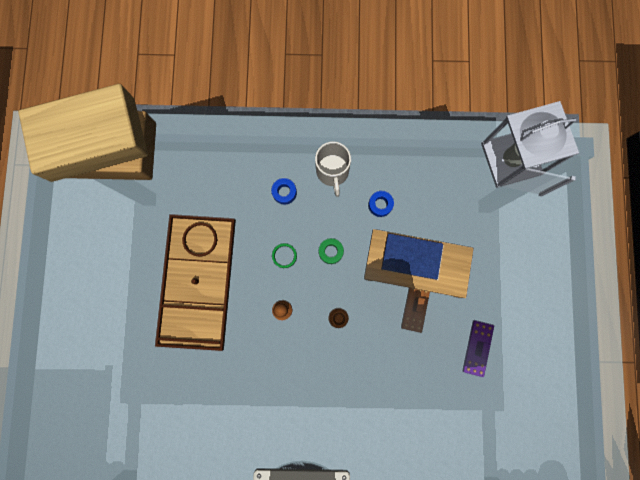

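View pics/side_0.png

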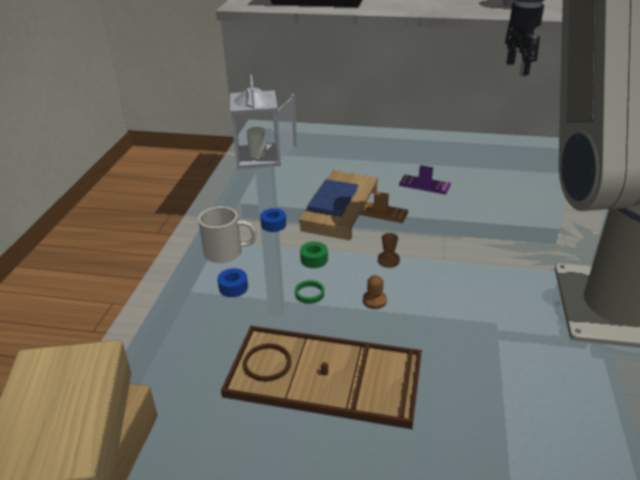

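Top view: thick green ring (331,251) vs thin jar ring (284,256), with blue rings at (284,190) and (381,204). Solid-headed knob at (282,310) vs hollow-topped holder at (338,318). Brown massager at (415,305) under the lip vs the purple one at (479,348). Tray: dish (200,238), post (195,281), rails (192,325). I'll confirm these in a crop and measure them.

Run:
```python
from h import *
f=load('top','0'); im=f['frame'][:,:,::-1]
cv2.imwrite('pics/crop0.png',cv2.resize(im[225:385,255:505],None,fx=3.2,fy=3.2,interpolation=cv2.INTER_CUBIC))
cv2.imwrite('pics/cropt.png',cv2.resize(im[205:360,145:245],None,fx=3.8,fy=3.8,interpolation=cv2.INTER_CUBIC))
W=cloud(f)
# table noise
print(np.nanmedian(W[380:400,150:450,2]),np.nanstd(W[380:400,150:450,2]))
hsv=cv2.cvtColor(f['frame'],cv2.COLOR_RGB2HSV)
def blob(x0,y0,x1,y1,zlo,zhi=500):
    w=W[y0:y1,x0:x1]; m=(w[...,2]>zlo)&(w[...,2]<zhi); p=w[m]; 
    c,r=cv2.minEnclosingCircle(p[:,:2].astype(np.float32)); 
    print('n',m.sum(),'mean',p.mean(0).round(1),'circ',np.round(c,1),round(r,1),'z',np.percentile(p[:,2],[5,50,95]).round(1)); return p
print('ring');blob(312,232,350,270,20)
print('jar');blob(268,240,300,272,8)
print('knob');blob(265,292,298,326,40);blob(265,292,298,326,25)
print('holder');blob(322,300,356,334,45)
print('post');blob(185,272,205,290,22)
print('dish');blob(178,216,222,262,15,22)
print('tray');p=blob(145,205,245,360,13,40);print(cv2.minAreaRect(p[:,:2].astype(np.float32)))
print('board');p=blob(355,222,482,305,30,44);print(cv2.minAreaRect(p[:,:2].astype(np.float32)))
print('mass');p=blob(395,284,435,340,7,20);print(cv2.minAreaRect(p[:,:2].astype(np.float32)))
p=blob(395,284,435,340,44,70);print(cv2.minAreaRect(p[:,:2].astype(np.float32)))
```

```text
0.37748419970125724 2.009161489935603
ring
n 383 mean [606.9 -56.6  30.1] circ [607.3 -56.8] 30.0 z [26.1 30.2 33.7]
jar
n 200 mean [594.8  54.7  13.8] circ [595.1  54.8] 29.7 z [ 9.8 14.  16.8]
knob
n 162 mean [466.5  55.2  55.8] circ [466.2  56.1] 16.0 z [49.1 56.2 62. ]
n 166 mean [466.6  55.   55.3] circ [466.2  56.1] 16.0 z [46.9 56.1 61.9]
holder
n 117 mean [449.8 -77.7  59.5] circ [450.1 -77.2] 17.5 z [48.1 61.  65.2]
post
n 30 mean [529.1 260.7  29.9] circ [529.2 261.9] 6.8 z [24.9 30.2 34.5]
dish
n 339 mean [644.6 256.   18.7] circ [650.2 259.2] 61.0 z [15.4 18.8 21.6]
tray
n 2361 mean [526.1 263.4  17.7] circ [528.8 261.6] 173.5 z [13.3 17.8 22.4]
((529.238037109375, 262.1565856933594), (158.03684997558594, 311.9794921875), 87.49874114990234)
board
n 3162 mean [ 569.6 -272.    38.3] circ [ 579.7 -261.4] 132.3 z [34.9 38.3 41.6]
((563.4265747070312, -259.3154296875), (239.92041015625, 156.42454528808594), 80.44563293457031)
mass
n 744 mean [ 469.6 -256.6   12.3] circ [ 472.4 -259.9] 54.2 z [ 8.8 12.4 15.8]
((473.9756164550781, -250.65882873535156), (67.05630493164062, 98.76277923583984), 78.89647674560547)
n 115 mean [ 484.8 -260.5   55.3] circ [ 484.3 -261.7] 17.3 z [50.8 55.5 59.2]
((484.66851806640625, -260.925048828125), (16.24768829345703, 33.58700942993164), 77.5957260131836)
```

View pics/crop0.png

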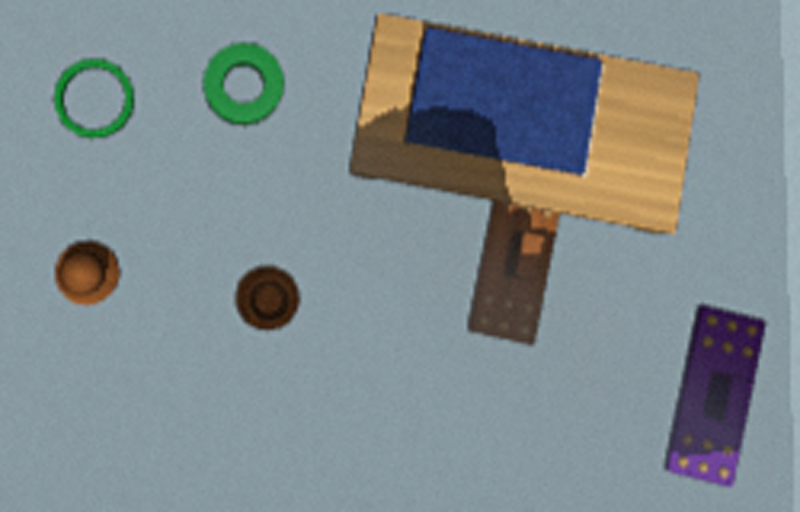

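View pics/cropt.png

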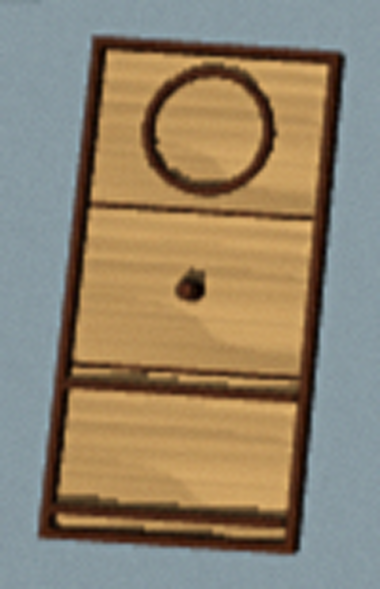

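Confirmed: ring, knob and massager as named; the sizes and heights fit (ring r=30, z top 30; knob r=16, top ~60; grip 34x16, top 56). Next I'll check the tray angle and dish by reprojection, compare with the side camera, and write a move planner.

```bash
cat >> h.py <<'E'
from scipy.spatial.transform import Rotation as R
def plan(pos,jawdeg,cmd=None):
    """travel(cm)/turn to reach world pos, tool x down, jaw axis(z) at jawdeg (mod 180 nearest)"""
    s=sense(); p=np.array(s['tcp_pos']); r=R.from_quat(s['tool_rot'])
    best=None
    for a in (jawdeg,jawdeg+180):
        z=np.array([np.cos(np.radians(a)),np.sin(np.radians(a)),0]); x=np.array([0,0,-1.]); y=np.cross(z,x)
        g=R.from_matrix(np.stack([x,y,z],1)); t=(r.inv()*g).as_rotvec()
        if best is None or np.linalg.norm(t)<np.linalg.norm(best): best,alt=t,best
        else: alt=t
    print('travel cm',np.round(r.inv().apply(np.array(pos)-p)/10,2),'turn',best.round(3),'alt',alt.round(3) if alt is not None else None,'j6',round(s['joints'][5],2),'pos',p.round(1),'t',s['clock'],'F',np.round(s['contact_force'],1),'open',s['opening'])
def proj(f,P):
    P=np.atleast_2d(P); c=P@f['view'][:3,:3].T+f['view'][:3,3]
    return np.stack([f['fx']*c[:,0]/c[:,2]+f['cx'],f['fy']*c[:,1]/c[:,2]+f['cy']],1)
E
python3 - <<'E'
from h import *
c=np.array([529.2,262.0]); a=np.radians(-2.5); e=np.array([np.cos(a),np.sin(a)]); n=np.array([-e[1],e[0]])
m=np.array([484.7,-260.8]); b=np.radians(-12.4); me=np.array([np.cos(b),np.sin(b)]); mn=np.array([-me[1],me[0]])
out=[]
for k,(x0,y0,x1,y1,s) in {'top':(145,205,445,360,2.6),'side':(215,190,430,430,2.4)}.items():
    f=load(k,'0'); S=3; im=cv2.resize(f['frame'][:,:,::-1],None,fx=S,fy=S,interpolation=cv2.INTER_CUBIC)
    def poly(pts,col): cv2.polylines(im,[np.int32((proj(f,np.array(pts))+.5)*S)],True,col,1)
    def rect(o,e,n,l,w,z,col): poly([[*(o+e*i*l/2+n*j*w/2),z] for i,j in((1,1),(1,-1),(-1,-1),(-1,1))],col)
    def circ(o,r,z,col): poly([[o[0]+r*np.cos(t),o[1]+r*np.sin(t),z] for t in np.linspace(0,6.28,40)],col)
    rect(c,e,n,312,158,18,(0,0,255)); circ(c+100*e,35,20,(255,255,0)); circ(c,7,32,(255,255,0)); rect(c-100*e,e,n,70,140,20,(255,255,0))
    circ((607.2,-56.7),30,30,(0,0,255)); circ((466.3,55.8),16,48,(255,255,0))
    rect(m,me,mn,34,16,56,(255,255,0)); rect(m,me,mn,124,50,12,(255,0,255))
    im=im[y0*S:y1*S,x0*S:x1*S]; cv2.imwrite(f'pics/ov_{k}.png',cv2.resize(im,None,fx=s/S,fy=s/S))
    W=cloud(f)
    for nm,q,r,lo,hi in (('ring',(607,-57),36,22,45),('knob',(466,56),25,42,70),('post',(529,262),15,24,40),('grip',(485,-261),26,45,70),('tray',(529,262),180,12,25)):
        p=W.reshape(-1,3); p=p[(np.hypot(p[:,0]-q[0],p[:,1]-q[1])<r)&(p[:,2]>lo)&(p[:,2]<hi)]
        if len(p)>5: print(k,nm,len(p),p.mean(0).round(1),cv2.minAreaRect(p[:,:2].astype(np.float32)))
plan((607.2,-56.7,140),90)
E
```

```text
top ring 379 [607.  -56.6  30.2] ((607.4578857421875, -56.372894287109375), (57.535484313964844, 58.96990966796875), 1.018582820892334)
top knob 160 [466.4  55.4  56. ] ((466.772705078125, 55.805789947509766), (29.206087112426758, 31.375869750976562), 0.768681526184082)
top post 29 [529.1 260.8  30.1] ((528.7531127929688, 261.4419250488281), (10.526627540588379, 13.485193252563477), 52.95606231689453)
top grip 114 [ 484.7 -260.5   55.4] ((484.66851806640625, -260.925048828125), (16.24768829345703, 33.58700942993164), 77.5957260131836)
top tray 3055 [526.2 263.2  16.3] ((529.0847778320312, 262.1199645996094), (158.03358459472656, 312.2931823730469), 87.51760864257812)
side ring 375 [606.6 -51.1  28.5] ((607.4030151367188, -53.846527099609375), (56.84876251220703, 62.15559768676758), 9.552200317382812)
side knob 198 [465.6  64.8  53. ] ((466.3037414550781, 61.929630279541016), (28.040721893310547, 30.841581344604492), 83.04118347167969)
side post 48 [528.8 266.1  29.3] ((528.7584838867188, 266.0950927734375), (11.717196464538574, 13.223701477050781), 9.981342315673828)
side grip 96 [ 484.6 -255.    52.6] ((485.1960144042969, -255.92294311523438), (33.48329544067383, 17.6283016204834), 0.067067451775074)
side tray 4049 [532.8 271.   16.8] ((529.890869140625, 263.42449951171875), (162.2616729736328, 313.3486328125), 87.16963195800781)
travel cm [ 11.02  56.4  -39.26] turn [ 0.297 -0.001  0.   ] alt [-2.845e+00 -0.000e+00 -2.000e-03] j6 -0.02 pos [ 182.7 -597.2  249.6] t 0.1 F [-0.2 -0.  -1.3] open 1.0006909604975622
```

View pics/ov_top.png

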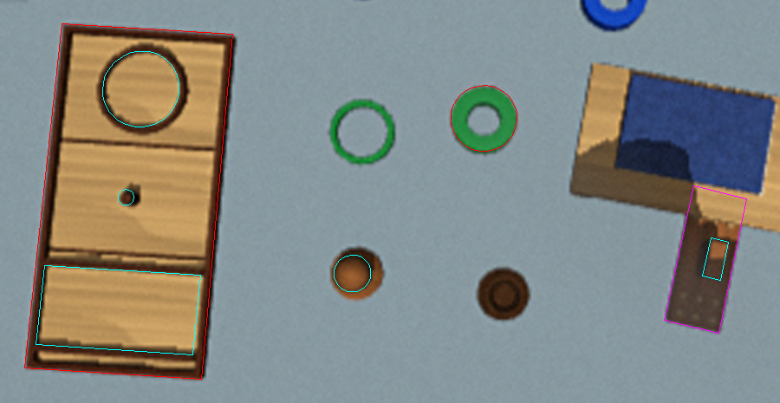

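View pics/ov_side.png

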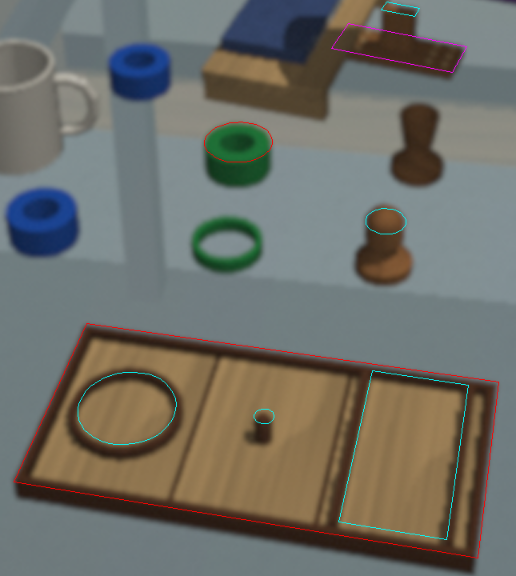

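The overlay matches in both views to about 2 mm. First move: above the ring.

Emit:
send_rows(rows=[{"travel": [11,56.4,-39.3],"turn": [0.3,0,0],"claw": 100},{"travel": [11,56.4,-39.3],"turn": [0.3,0,0],"claw": 100},{"travel": [11,56.4,-39.3],"turn": [0.3,0,0],"claw": 100},{"travel": [11,56.4,-39.3],"turn": [0.3,0,0],"claw": 100},{"travel": [11,56.4,-39.3],"turn": [0.3,0,0],"claw": 100},{"travel": [11,56.4,-39.3],"turn": [0.3,0,0],"claw": 100},{"travel": [11,56.4,-39.3],"turn": [0.3,0,0],"claw": 100},{"travel": [11,56.4,-39.3],"turn": [0.3,0,0],"claw": 100},{"travel": [11,56.4,-39.3],"turn": [0.3,0,0],"claw": 100},{"travel": [11,56.4,-39.3],"turn": [0.3,0,0],"claw": 100},{"travel": [11,56.4,-39.3],"turn": [0.3,0,0],"claw": 100},{"travel": [11,56.4,-39.3],"turn": [0.3,0,0],"claw": 100}])

```text
clock: 1.1
tcp_pos: [488.2, -207.6, 170.9]
tool_rot: [-0.501, -0.499, 0.501, -0.499]
contact_force: [0.6, -0.0, 0.5]
opening: 1.0
```

```bash
python3 -c "
from h import *
plan((607,-56,140),90)"
```

```text
travel cm [  3.09  11.83 -15.2 ] turn [-0.003 -0.     0.   ] alt [3.138 0.    0.   ] j6 1.15 pos [ 488.2 -207.6  170.9] t 1.1 F [ 0.6 -0.   0.5] open 0.9996021708083682
```

Emit:
send_rows(rows=[{"travel": [3.1,11.8,-15.2],"turn": [0,0,0],"claw": 100},{"travel": [3.1,11.8,-15.2],"turn": [0,0,0],"claw": 100},{"travel": [3.1,11.8,-15.2],"turn": [0,0,0],"claw": 100},{"travel": [3.1,11.8,-15.2],"turn": [0,0,0],"claw": 100},{"travel": [3.1,11.8,-15.2],"turn": [0,0,0],"claw": 100},{"travel": [3.1,11.8,-15.2],"turn": [0,0,0],"claw": 100},{"travel": [3.1,11.8,-15.2],"turn": [0,0,0],"claw": 100},{"travel": [3.1,11.8,-15.2],"turn": [0,0,0],"claw": 100}])

```text
clock: 1.77
tcp_pos: [605.2, -57.9, 139.9]
tool_rot: [-0.5, -0.5, 0.501, -0.499]
contact_force: [0.4, -0.6, -0.5]
opening: 1.0
```

```bash
python3 -c "
from h import *
plan((607,-56,23),90)"
```

```text
travel cm [11.69  0.19 -0.19] turn [-0.003  0.     0.001] alt [ 3.139e+00  2.000e-03 -0.000e+00] j6 1.46 pos [605.2 -57.9 139.9] t 1.7667 F [ 0.4 -0.6 -0.5] open 0.9997977207846102
```

Emit:
send_rows(rows=[{"travel": [3,0.2,-0.2],"turn": [0,0,0],"claw": 100},{"travel": [6,0.2,-0.2],"turn": [0,0,0],"claw": 100},{"travel": [8,0.2,-0.2],"turn": [0,0,0],"claw": 100},{"travel": [9.5,0.2,-0.2],"turn": [0,0,0],"claw": 100},{"travel": [10.5,0.2,-0.2],"turn": [0,0,0],"claw": 100},{"travel": [11.2,0.2,-0.2],"turn": [0,0,0],"claw": 100},{"travel": [11.7,0.2,-0.2],"turn": [0,0,0],"claw": 100},{"travel": [11.7,0.2,-0.2],"turn": [0,0,0],"claw": 100},{"travel": [11.7,0.2,-0.2],"turn": [0,0,0],"claw": 100}])

```text
clock: 2.52
tcp_pos: [608.3, -56.2, 23.9]
tool_rot: [0.501, 0.499, -0.501, 0.499]
contact_force: [0.1, 0.5, 0.4]
opening: 1.001
```

```bash
python3 -c "
from h import *
plan((607,-56,23),90); snap('side','1')
f=load('side','1');cv2.imwrite('pics/s1.png',cv2.resize(f['frame'][180:330,200:450,::-1],None,fx=3,fy=3))"
```

```text
travel cm [ 0.09 -0.13 -0.02] turn [-0.004  0.    -0.001] alt [ 3.138e+00 -1.000e-03 -0.000e+00] j6 1.46 pos [608.3 -56.2  23.9] t 2.5167 F [0.1 0.5 0.4] open 1.0005450517991368
```

View pics/s1.png

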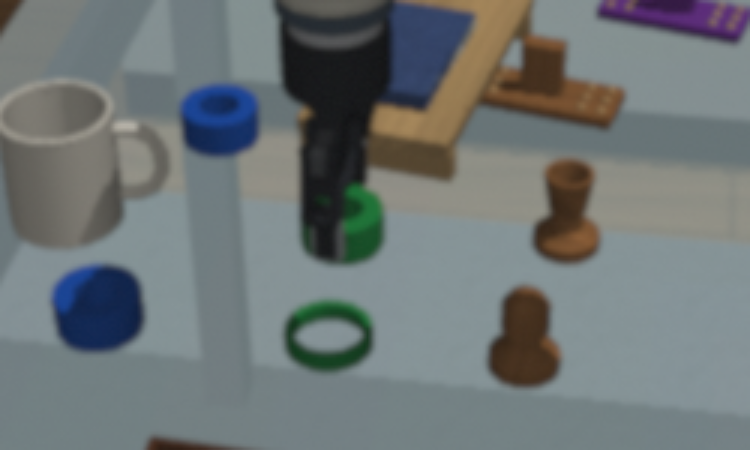

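```bash
python3 -c "
from h import *
for k in ('side','top'):
  f=load('side','1') if k=='side' else snap('top','1')
  W=cloud(f).reshape(-1,3)
  for lo,hi,y0,y1 in ((5,28,-25,10),(28,45,-25,10),(45,70,-40,10),(5,70,-120,-92)):
    m=(W[:,2]>lo)&(W[:,2]<hi)&(abs(W[:,0]-607)<30)&(W[:,1]>y0)&(W[:,1]<y1); p=W[m]
    if len(p)>5: print(k,lo,hi,len(p),np.percentile(p,[3,50,97],axis=0).round(1).tolist())
"
```

```text
side 5 28 26 [[597.1, -24.9, 18.1], [605.5, -6.2, 23.4], [619.1, -0.0, 27.5]]
side 28 45 74 [[597.2, -9.5, 28.5], [606.4, -1.6, 36.7], [618.4, 2.7, 44.9]]
side 45 70 51 [[595.0, -12.5, 46.0], [602.4, -3.7, 50.5], [616.6, 2.4, 69.4]]
side 5 70 65 [[595.8, -104.4, 19.5], [599.8, -99.4, 36.3], [615.4, -95.2, 63.4]]
```

Emit:
send_rows(rows=[{"travel": [0.4,-0.1,0],"turn": [0,0,0],"claw": 100},{"travel": [0.4,-0.1,0],"turn": [0,0,0],"claw": 40},{"travel": [0.4,-0.1,0],"turn": [0,0,0],"claw": 40},{"travel": [0.4,-0.1,0],"turn": [0,0,0],"claw": 40},{"travel": [0.4,-0.1,0],"turn": [0,0,0],"claw": 40},{"travel": [0.4,-0.1,0],"turn": [0,0,0],"claw": 40},{"travel": [0.4,-0.1,0],"turn": [0,0,0],"claw": 40},{"travel": [0.4,-0.1,0],"turn": [0,0,0],"claw": 40}])

```text
clock: 3.28
tcp_pos: [607.0, -55.8, 20.1]
tool_rot: [0.501, 0.499, -0.501, 0.499]
contact_force: [-1.9, 0.3, 6.3]
opening: 0.691
```

Emit:
send_rows(rows=[{"travel": [-2,0,0],"turn": [0,0,0],"claw": 40},{"travel": [-5,0,0],"turn": [0,0,0],"claw": 40},{"travel": [-8,0,0],"turn": [0,0,0],"claw": 40},{"travel": [-11,0,0],"turn": [0,0,0],"claw": 40},{"travel": [-11,0,0],"turn": [0,0,0],"claw": 40},{"travel": [-11,0,0],"turn": [0,0,0],"claw": 40},{"travel": [-11,0,0],"turn": [0,0,0],"claw": 40}])

```text
clock: 3.87
tcp_pos: [606.4, -55.8, 128.9]
tool_rot: [-0.501, -0.499, 0.501, -0.499]
contact_force: [0.1, 0.3, -1.1]
opening: 0.687
```

```bash
python3 -c "
from h import *
plan((529,262.5,131),87.5); 
f=snap('side','2');cv2.imwrite('pics/s2.png',cv2.resize(f['frame'][100:400,200:450,::-1],None,fx=2,fy=2))"
```

```text
travel cm [ -0.2   -7.84 -31.8 ] turn [ 0.041 -0.     0.001] alt [-3.101e+00 -1.000e-03 -0.000e+00] j6 1.46 pos [606.4 -55.8 128.9] t 3.8667 F [ 0.1  0.3 -1.1] open 0.6873134279522514
```

View pics/s2.png

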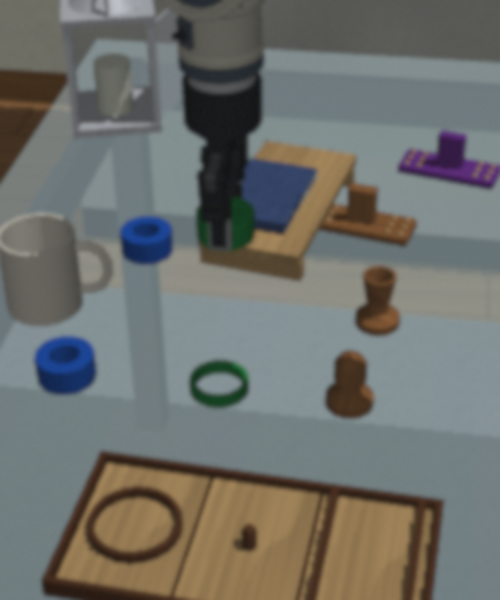

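The ring is held at crop (225,222). Moving it over the post.

Emit:
send_rows(rows=[{"travel": [-0.2,-7.8,-31.8],"turn": [0.04,0,0],"claw": 40},{"travel": [-0.2,-7.8,-31.8],"turn": [0.04,0,0],"claw": 40},{"travel": [-0.2,-7.8,-31.8],"turn": [0.04,0,0],"claw": 40},{"travel": [-0.2,-7.8,-31.8],"turn": [0.04,0,0],"claw": 40},{"travel": [-0.2,-7.8,-31.8],"turn": [0.04,0,0],"claw": 40},{"travel": [-0.2,-7.8,-31.8],"turn": [0.04,0,0],"claw": 40},{"travel": [-0.2,-7.8,-31.8],"turn": [0.04,0,0],"claw": 40},{"travel": [-0.2,-7.8,-31.8],"turn": [0.04,0,0],"claw": 40},{"travel": [-0.2,-7.8,-31.8],"turn": [0.04,0,0],"claw": 40},{"travel": [-0.2,-7.8,-31.8],"turn": [0.04,0,0],"claw": 40},{"travel": [-0.2,-7.8,-31.8],"turn": [0.04,0,0],"claw": 40},{"travel": [-0.2,-7.8,-31.8],"turn": [0.04,0,0],"claw": 40}])

```text
clock: 4.92
tcp_pos: [529.6, 261.1, 130.3]
tool_rot: [-0.51, -0.489, 0.512, -0.489]
contact_force: [-0.1, -0.5, -1.1]
opening: 0.686
```

```bash
python3 -c "
from h import *
plan((529,262.5,31),87.5); 
f=snap('side','3');cv2.imwrite('pics/s3.png',cv2.resize(f['frame'][200:440,200:450,::-1],None,fx=2.4,fy=2.4))
W=cloud(f).reshape(-1,3);c=f['frame'].reshape(-1,3).astype(int)
m=(c[:,1]>1.4*c[:,0])&(c[:,1]>1.4*c[:,2])&(W[:,2]>70)&(W[:,2]<200); p=W[m];print(np.percentile(p,[3,50,97],axis=0).round(1))
"
```

```text
travel cm [ 9.93 -0.05 -0.15] turn [-0.001  0.001  0.002] alt [ 3.141e+00  3.000e-03 -2.000e-03] j6 2.05 pos [529.6 261.1 130.3] t 4.9167 F [-0.1 -0.5 -1.1] open 0.6860684719146566
[[503.  241.9 113.8]
 [514.1 277.1 137.1]
 [549.6 291.  164.6]]
```

View pics/s3.png

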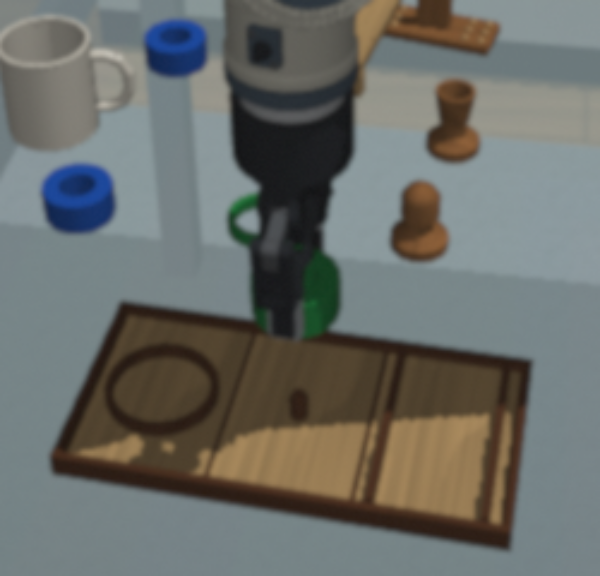

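```bash
python3 -c "
from h import *
f=load('side','3');cv2.imwrite('pics/s3b.png',cv2.resize(f['frame'][270:350,280:360,::-1],None,fx=7,fy=7,interpolation=cv2.INTER_CUBIC))
W=cloud(f);c=f['frame'].astype(int)
m=(c[...,1]>1.3*c[...,0])&(c[...,1]>1.2*c[...,2])&(W[...,2]>70)&(W[...,2]<200)&(abs(W[...,0]-525)<40)
for v in range(270,350,4):
  print(v,[tuple(W[v,u].round().astype(int)) for u in range(290,350,4) if m[v,u]])
g=snap('top','3');cv2.imwrite('pics/t3.png',cv2.resize(g['frame'][200:360,130:290,::-1],None,fx=4,fy=4))
"
```

```text
270 []
274 []
278 []
282 []
286 []
290 []
294 []
298 []
302 []
306 [(np.int64(514), np.int64(290), np.int64(184)), (np.int64(516), np.int64(242), np.int64(142))]
310 [(np.int64(521), np.int64(250), np.int64(140)), (np.int64(515), np.int64(250), np.int64(141)), (np.int64(508), np.int64(248), np.int64(140))]
314 [(np.int64(519), np.int64(296), np.int64(173)), (np.int64(521), np.int64(248), np.int64(130)), (np.int64(513), np.int64(258), np.int64(140)), (np.int64(507), np.int64(257), np.int64(140))]
318 [(np.int64(519), np.int64(296), np.int64(165)), (np.int64(521), np.int64(250), np.int64(123)), (np.int64(512), np.int64(266), np.int64(138)), (np.int64(506), np.int64(264), np.int64(138))]
322 [(np.int64(518), np.int64(303), np.int64(163)), (np.int64(516), np.int64(279), np.int64(142)), (np.int64(510), np.int64(277), np.int64(140)), (np.int64(505), np.int64(273), np.int64(138))]
326 [(np.int64(544), np.int64(322), np.int64(169)), (np.int64(520), np.int64(293), np.int64(146)), (np.int64(515), np.int64(287), np.int64(141)), (np.int64(509), np.int64(283), np.int64(138)), (np.int64(504), np.int64(275), np.int64(132))]
330 [(np.int64(554), np.int64(279), np.int64(119)), (np.int64(547), np.int64(285), np.int64(126)), (np.int64(520), np.int64(292), np.int64(137)), (np.int64(515), np.int64(286), np.int64(131)), (np.int64(509), np.int64(283), np.int64(130)), (np.int64(504), np.int64(275), np.int64(122))]
334 [(np.int64(546), np.int64(288), np.int64(120)), (np.int64(515), np.int64(286), np.int64(123)), (np.int64(509), np.int64(283), np.int64(121))]
338 [(np.int64(520), np.int64(295), np.int64(123)), (np.int64(515), np.int64(288), np.int64(116)), (np.int64(509), np.int64(283), np.int64(113))]
342 []
346 []
```

View pics/s3b.png

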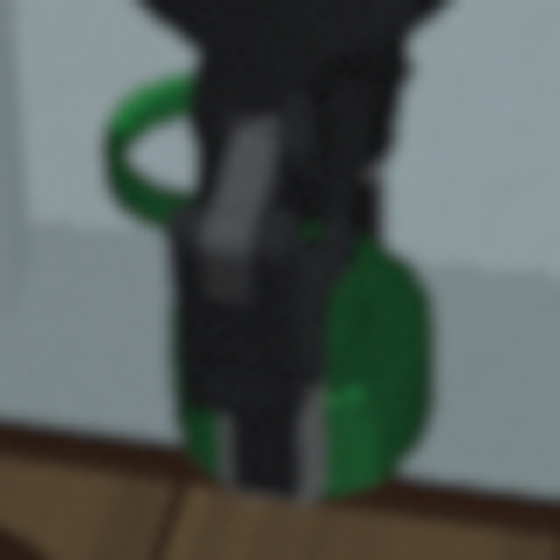

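View pics/t3.png

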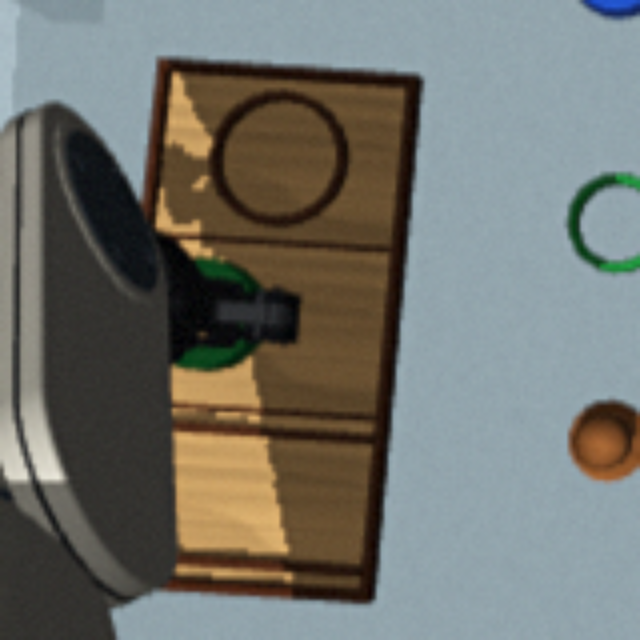

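The ring is level (top z≈140, bottom ≈112), 30 mm tall, and it was the thin jar ring showing behind it. Lowering.

Emit:
send_rows(rows=[{"travel": [3,-0.1,-0.1],"turn": [0,0,0],"claw": 40},{"travel": [6,-0.1,-0.1],"turn": [0,0,0],"claw": 40},{"travel": [7,-0.1,-0.1],"turn": [0,0,0],"claw": 40},{"travel": [8,-0.1,-0.1],"turn": [0,0,0],"claw": 40},{"travel": [9,-0.1,-0.1],"turn": [0,0,0],"claw": 40},{"travel": [9.5,-0.1,-0.1],"turn": [0,0,0],"claw": 40},{"travel": [9.9,-0.1,-0.1],"turn": [0,0,0],"claw": 40},{"travel": [9.9,-0.1,-0.1],"turn": [0,0,0],"claw": 40},{"travel": [9.9,-0.1,-0.1],"turn": [0,0,0],"claw": 40}])

```text
clock: 5.77
tcp_pos: [529.4, 263.6, 32.9]
tool_rot: [0.511, 0.489, -0.51, 0.489]
contact_force: [0.1, 0.3, -0.5]
opening: 0.688
```

```bash
python3 -c "
from h import *
plan((529,262.5,30),87.5); 
f=snap('side','4');cv2.imwrite('pics/s4.png',cv2.resize(f['frame'][300:420,240:400,::-1],None,fx=4,fy=4))
"
```

```text
travel cm [ 0.29 -0.03  0.11] turn [ 0.    -0.    -0.001] alt [-3.141e+00  1.000e-03 -1.000e-03] j6 2.06 pos [529.4 263.6  32.9] t 5.7667 F [ 0.1  0.3 -0.5] open 0.6877868621865288
```

View pics/s4.png

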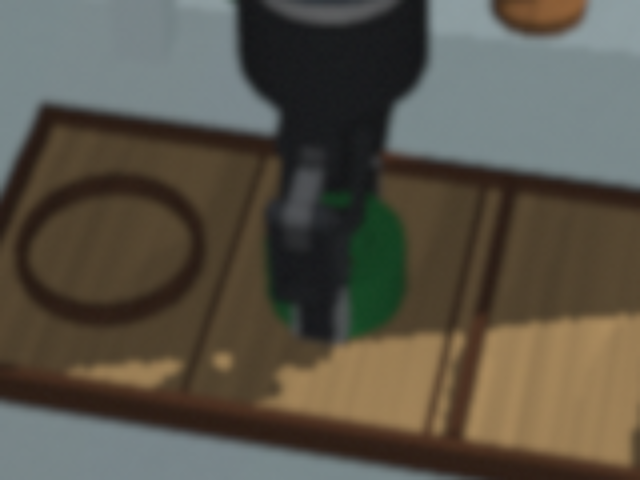

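Emit:
send_rows(rows=[{"travel": [0.25,0,0.1],"turn": [0,0,0],"claw": 40},{"travel": [0.25,0,0.1],"turn": [0,0,0],"claw": 40},{"travel": [0.25,0,0.1],"turn": [0,0,0],"claw": 85},{"travel": [0.25,0,0.1],"turn": [0,0,0],"claw": 85},{"travel": [0.25,0,0.1],"turn": [0,0,0],"claw": 85},{"travel": [0.25,0,0.1],"turn": [0,0,0],"claw": 85},{"travel": [-3,0,0.1],"turn": [0,0,0],"claw": 85},{"travel": [-6,0,0.1],"turn": [0,0,0],"claw": 85},{"travel": [-9,0,0.1],"turn": [0,0,0],"claw": 85},{"travel": [-12,0,0.1],"turn": [0,0,0],"claw": 85},{"travel": [-12,0,0.1],"turn": [0,0,0],"claw": 85}])

```text
clock: 6.73
tcp_pos: [532.1, 263.9, 158.3]
tool_rot: [0.514, 0.488, -0.507, 0.49]
contact_force: [1.4, 0.8, 0.3]
opening: 0.848
```

```bash
python3 -c "
from h import *
plan((466.3,56.5,130),90); 
f=snap('side','5');cv2.imwrite('pics/s5.png',cv2.resize(f['frame'][240:420,220:420,::-1],None,fx=3.2,fy=3.2))
"
```

```text
travel cm [ 2.69 -5.71 21.02] turn [-0.043 -0.004 -0.009] alt [ 3.098 -0.013  0.007] j6 2.05 pos [532.1 263.9 158.3] t 6.7333 F [1.4 0.8 0.3] open 0.8476817179750822
```

View pics/s5.png

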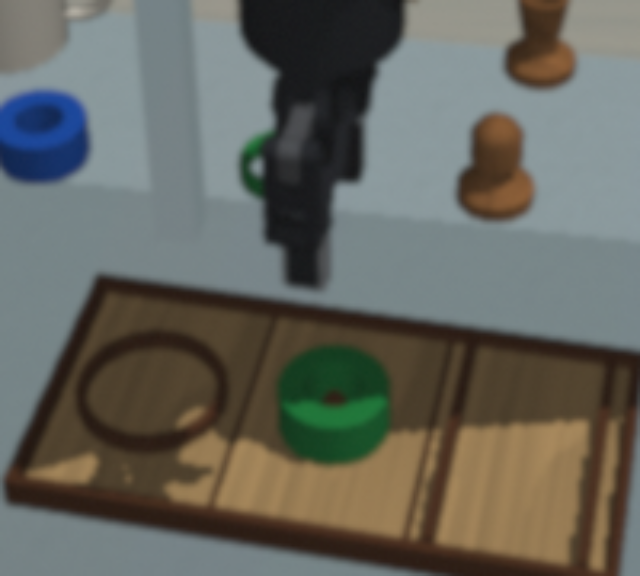

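The ring lies flat with the post tip visible in its hole (crop 335,398). Next, the knob.

Emit:
send_rows(rows=[{"travel": [2.7,-5.7,21],"turn": [-0.04,0,0],"claw": 75},{"travel": [2.7,-5.7,21],"turn": [-0.04,0,0],"claw": 75},{"travel": [2.7,-5.7,21],"turn": [-0.04,0,0],"claw": 75},{"travel": [2.7,-5.7,21],"turn": [-0.04,0,0],"claw": 75},{"travel": [2.7,-5.7,21],"turn": [-0.04,0,0],"claw": 75},{"travel": [2.7,-5.7,21],"turn": [-0.04,0,0],"claw": 75},{"travel": [2.7,-5.7,21],"turn": [-0.04,0,0],"claw": 75},{"travel": [2.7,-5.7,21],"turn": [-0.04,0,0],"claw": 75},{"travel": [2.7,-5.7,21],"turn": [-0.04,0,0],"claw": 75},{"travel": [2.7,-5.7,21],"turn": [-0.04,0,0],"claw": 75}])

```text
clock: 7.62
tcp_pos: [463.7, 56.1, 125.4]
tool_rot: [0.501, 0.499, -0.5, 0.5]
contact_force: [0.0, 0.7, -0.8]
opening: 0.75
```

```bash
python3 -c "
from h import *
plan((466.3,56.5,39),90)"
```

```text
travel cm [ 8.64  0.26 -0.04] turn [-0.002 -0.    -0.001] alt [ 3.14e+00 -1.00e-03  0.00e+00] j6 1.67 pos [463.7  56.1 125.4] t 7.6167 F [ 0.   0.7 -0.8] open 0.7504612422317508
```

Emit:
send_rows(rows=[{"travel": [3,0.25,0],"turn": [0,0,0],"claw": 75},{"travel": [5,0.25,0],"turn": [0,0,0],"claw": 75},{"travel": [7,0.25,0],"turn": [0,0,0],"claw": 75},{"travel": [8,0.25,0],"turn": [0,0,0],"claw": 75},{"travel": [8.5,0.25,0],"turn": [0,0,0],"claw": 75},{"travel": [8.5,0.25,0],"turn": [0,0,0],"claw": 75},{"travel": [8.5,0.25,0],"turn": [0,0,0],"claw": 20},{"travel": [8.5,0.25,0],"turn": [0,0,0],"claw": 20},{"travel": [8.5,0.25,0],"turn": [0,0,0],"claw": 20},{"travel": [8.5,0.25,0],"turn": [0,0,0],"claw": 20},{"travel": [8.5,0.25,0],"turn": [0,0,0],"claw": 20},{"travel": [8.5,0.25,0],"turn": [0,0,0],"claw": 20}])

```text
clock: 8.62
tcp_pos: [466.2, 55.2, 41.6]
tool_rot: [0.501, 0.499, -0.5, 0.5]
contact_force: [-1.0, 1.5, 5.8]
opening: 0.351
```

```bash
python3 -c "
from h import *
plan((466.3,56.5,150),90)
f=snap('side','6');cv2.imwrite('pics/s6.png',cv2.resize(f['frame'][200:340,320:460,::-1],None,fx=4,fy=4))"
```

```text
travel cm [-10.84   0.03  -0.13] turn [-0.003 -0.    -0.002] alt [ 3.138e+00 -3.000e-03  0.000e+00] j6 1.67 pos [466.2  55.2  41.6] t 8.6167 F [-1.   1.5  5.8] open 0.351008871807038
```

View pics/s6.png

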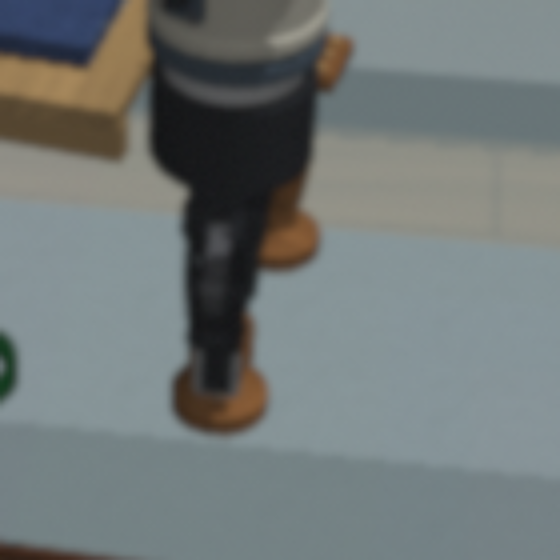

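Emit:
send_rows(rows=[{"travel": [-2,0,0],"turn": [0,0,0],"claw": 20},{"travel": [-5,0,0],"turn": [0,0,0],"claw": 20},{"travel": [-8,0,0],"turn": [0,0,0],"claw": 20},{"travel": [-11,0,0],"turn": [0,0,0],"claw": 20},{"travel": [-11,0,0],"turn": [0,0,0],"claw": 20},{"travel": [-11,0,0],"turn": [0,0,0],"claw": 20},{"travel": [-11,0,0],"turn": [0,0,0],"claw": 20}])

```text
clock: 9.25
tcp_pos: [465.2, 55.0, 150.5]
tool_rot: [0.501, 0.499, -0.501, 0.499]
contact_force: [-0.5, 0.0, -0.6]
opening: 0.351
```

```bash
python3 -c "
from h import *
plan((629,258.5,150),87.5)"
```

```text
travel cm [  0.07  16.31 -20.4 ] turn [ 0.04  -0.    -0.001] alt [-3.101e+00  1.000e-03 -0.000e+00] j6 1.67 pos [465.2  55.  150.5] t 9.25 F [-0.5  0.  -0.6] open 0.35127539824714044
```

Emit:
send_rows(rows=[{"travel": [0,16.3,-20.4],"turn": [0.04,0,0],"claw": 20},{"travel": [0,16.3,-20.4],"turn": [0.04,0,0],"claw": 20},{"travel": [0,16.3,-20.4],"turn": [0.04,0,0],"claw": 20},{"travel": [0,16.3,-20.4],"turn": [0.04,0,0],"claw": 20},{"travel": [0,16.3,-20.4],"turn": [0.04,0,0],"claw": 20},{"travel": [0,16.3,-20.4],"turn": [0.04,0,0],"claw": 20},{"travel": [0,16.3,-20.4],"turn": [0.04,0,0],"claw": 20},{"travel": [0,16.3,-20.4],"turn": [0.04,0,0],"claw": 20},{"travel": [0,16.3,-20.4],"turn": [0.04,0,0],"claw": 20},{"travel": [0,16.3,-20.4],"turn": [0.04,0,0],"claw": 20},{"travel": [0,16.3,-20.4],"turn": [0.04,0,0],"claw": 20}])

```text
clock: 10.17
tcp_pos: [627.8, 257.1, 149.5]
tool_rot: [-0.51, -0.489, 0.512, -0.489]
contact_force: [-0.4, 0.2, 0.1]
opening: 0.35
```

```bash
python3 -c "
from h import *
plan((629,258.5,52.5),87.5)
f=snap('side','7');cv2.imwrite('pics/s7.png',cv2.resize(f['frame'][210:420,200:400,::-1],None,fx=2.8,fy=2.8))"
```

```text
travel cm [ 9.7   0.14 -0.16] turn [-0.     0.001  0.002] alt [ 3.141e+00  4.000e-03 -2.000e-03] j6 1.99 pos [627.8 257.1 149.5] t 10.1667 F [-0.4  0.2  0.1] open 0.35024091904874577
```

View pics/s7.png

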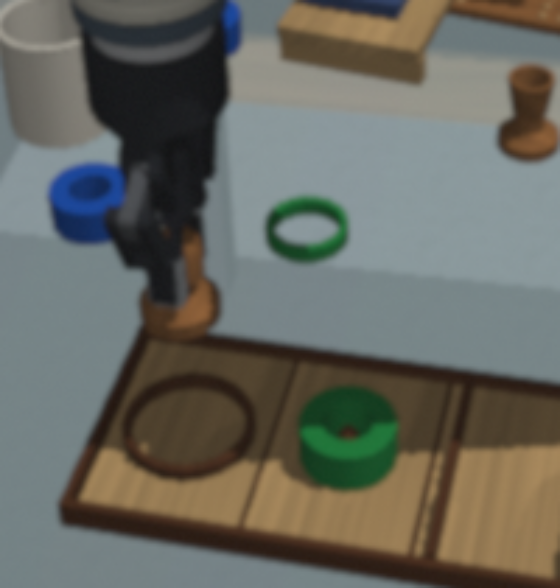

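Emit:
send_rows(rows=[{"travel": [3,0.1,-0.1],"turn": [0,0,0],"claw": 20},{"travel": [5,0.1,-0.1],"turn": [0,0,0],"claw": 20},{"travel": [7,0.1,-0.1],"turn": [0,0,0],"claw": 20},{"travel": [8,0.1,-0.1],"turn": [0,0,0],"claw": 20},{"travel": [9,0.1,-0.1],"turn": [0,0,0],"claw": 20},{"travel": [9.4,0.1,-0.1],"turn": [0,0,0],"claw": 20},{"travel": [9.7,0.1,-0.1],"turn": [0,0,0],"claw": 20},{"travel": [9.7,0.1,-0.1],"turn": [0,0,0],"claw": 20},{"travel": [9.7,0.1,-0.1],"turn": [0,0,0],"claw": 20}])

```text
clock: 10.97
tcp_pos: [630.7, 259.7, 54.2]
tool_rot: [0.511, 0.489, -0.51, 0.489]
contact_force: [0.1, -0.1, -1.1]
opening: 0.355
```

```bash
python3 -c "
from h import *
plan((629,258.5,51.6),87.5)
f=snap('side','8');cv2.imwrite('pics/s8.png',cv2.resize(f['frame'][260:420,200:360,::-1],None,fx=3.5,fy=3.5))"
```

```text
travel cm [ 0.26 -0.16  0.12] turn [ 0.    -0.001 -0.001] alt [-3.141e+00  2.000e-03 -1.000e-03] j6 1.99 pos [630.7 259.7  54.2] t 10.9667 F [ 0.1 -0.1 -1.1] open 0.35516365046661846
```

View pics/s8.png

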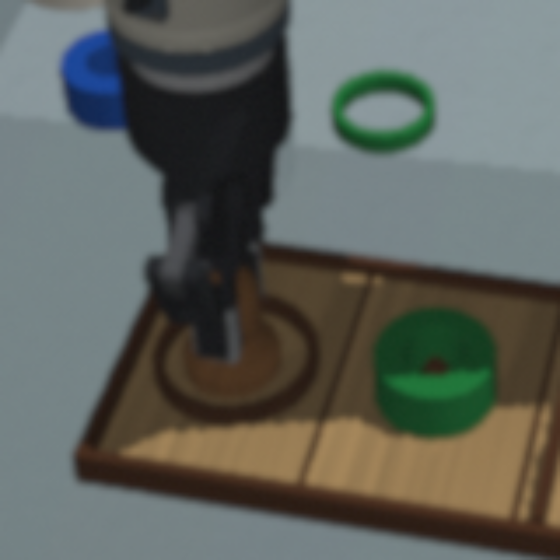

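Knob is inside the dish wall. Lowering the last 2.5 mm, releasing gently, and rising.

Emit:
send_rows(rows=[{"travel": [0.25,-0.1,0.1],"turn": [0,0,0],"claw": 20},{"travel": [0.25,-0.1,0.1],"turn": [0,0,0],"claw": 20},{"travel": [0.25,-0.1,0.1],"turn": [0,0,0],"claw": 20},{"travel": [0.25,-0.1,0.1],"turn": [0,0,0],"claw": 65},{"travel": [0.25,-0.1,0.1],"turn": [0,0,0],"claw": 65},{"travel": [0.25,-0.1,0.1],"turn": [0,0,0],"claw": 65},{"travel": [0.25,-0.1,0.1],"turn": [0,0,0],"claw": 65},{"travel": [-2,-0.1,0.1],"turn": [0,0,0],"claw": 65},{"travel": [-5,-0.1,0.1],"turn": [0,0,0],"claw": 65},{"travel": [-8,-0.1,0.1],"turn": [0,0,0],"claw": 65},{"travel": [-10,-0.1,0.1],"turn": [0,0,0],"claw": 65},{"travel": [-10,-0.1,0.1],"turn": [0,0,0],"claw": 65}])

```text
clock: 12.02
tcp_pos: [631.8, 259.6, 158.6]
tool_rot: [0.513, 0.488, -0.508, 0.49]
contact_force: [0.4, 0.4, 0.2]
opening: 0.65
```

```bash
python3 -c "
from h import *
f=snap('side','9');cv2.imwrite('pics/s9.png',cv2.resize(f['frame'][220:420,200:400,::-1],None,fx=3,fy=3))
m=np.array([484.7,-260.3]);plan((*m,160),77.6)"
```

```text
travel cm [ -0.55 -12.33  52.53] turn [ 0.173 -0.002 -0.004] alt [-2.968  0.007 -0.004] j6 1.99 pos [630.6 259.2 156.2] t 12.0667 F [ 0.4  0.2 -0.2] open 0.6496237299434625
```

View pics/s9.png

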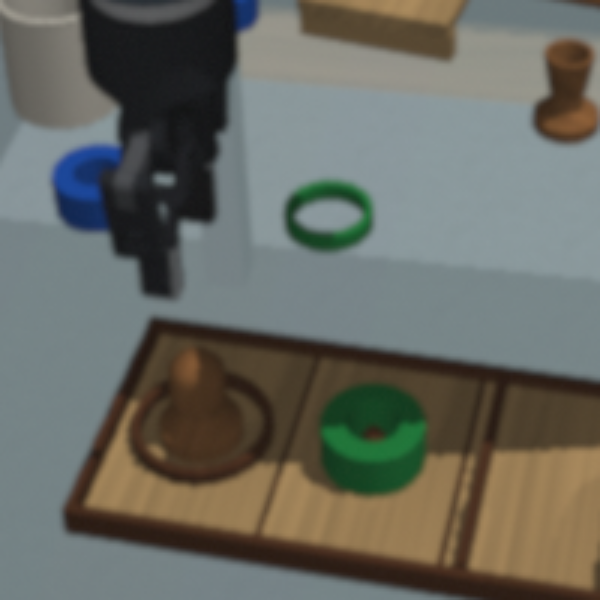

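Knob stands upright in the dish (crop 200,410), ring on the post. Now the massager.

Emit:
send_rows(rows=[{"travel": [-0.5,-12.3,52.5],"turn": [0.17,0,0],"claw": 65},{"travel": [-0.5,-12.3,52.5],"turn": [0.17,0,0],"claw": 65},{"travel": [-0.5,-12.3,52.5],"turn": [0.17,0,0],"claw": 65},{"travel": [-0.5,-12.3,52.5],"turn": [0.17,0,0],"claw": 65},{"travel": [-0.5,-12.3,52.5],"turn": [0.17,0,0],"claw": 65},{"travel": [-0.5,-12.3,52.5],"turn": [0.17,0,0],"claw": 65},{"travel": [-0.5,-12.3,52.5],"turn": [0.17,0,0],"claw": 65},{"travel": [-0.5,-12.3,52.5],"turn": [0.17,0,0],"claw": 65},{"travel": [-0.5,-12.3,52.5],"turn": [0.17,0,0],"claw": 65},{"travel": [-0.5,-12.3,52.5],"turn": [0.17,0,0],"claw": 65},{"travel": [-0.5,-12.3,52.5],"turn": [0.17,0,0],"claw": 65},{"travel": [-0.5,-12.3,52.5],"turn": [0.17,0,0],"claw": 65}])

```text
clock: 13.07
tcp_pos: [492.4, -224.3, 156.8]
tool_rot: [-0.55, -0.445, 0.551, -0.443]
contact_force: [1.3, -1.2, -0.1]
opening: 0.649
```

```bash
python3 -c "
from h import *
m=np.array([484.7,-260.3]);plan((*m,110),77.6)"
```

```text
travel cm [4.68 0.02 3.69] turn [ 0.003 -0.001  0.002] alt [-3.138e+00 -3.000e-03 -1.000e-03] j6 1.33 pos [ 492.4 -224.3  156.8] t 13.0667 F [ 1.3 -1.2 -0.1] open 0.6494489724982424
```

Emit:
send_rows(rows=[{"travel": [4.6,0,3.7],"turn": [0,0,0],"claw": 65},{"travel": [4.6,0,3.7],"turn": [0,0,0],"claw": 65},{"travel": [4.6,0,3.7],"turn": [0,0,0],"claw": 65},{"travel": [4.6,0,3.7],"turn": [0,0,0],"claw": 65},{"travel": [4.6,0,3.7],"turn": [0,0,0],"claw": 65}])

```text
clock: 13.48
tcp_pos: [486.3, -258.3, 111.9]
tool_rot: [-0.55, -0.444, 0.55, -0.444]
contact_force: [0.3, 0.4, 0.5]
opening: 0.652
```

```bash
python3 -c "
from h import *
m=np.array([484.7,-260.3]);plan((*m,39),77.6)"
```

```text
travel cm [ 7.29 -0.11  0.23] turn [ 0.003 -0.     0.001] alt [-3.138e+00 -1.000e-03 -1.000e-03] j6 1.27 pos [ 486.3 -258.3  111.9] t 13.4833 F [0.3 0.4 0.5] open 0.6519204331423306
```

Emit:
send_rows(rows=[{"travel": [3,-0.1,0.1],"turn": [0,0,0],"claw": 65},{"travel": [5,-0.1,0.1],"turn": [0,0,0],"claw": 65},{"travel": [6,-0.1,0.1],"turn": [0,0,0],"claw": 65},{"travel": [7,-0.1,0.1],"turn": [0,0,0],"claw": 65},{"travel": [7.2,-0.1,0.1],"turn": [0,0,0],"claw": 65},{"travel": [7.2,-0.1,0.1],"turn": [0,0,0],"claw": 65},{"travel": [7.2,-0.1,0.1],"turn": [0,0,0],"claw": 65}])

```text
clock: 14.07
tcp_pos: [485.8, -259.8, 40.8]
tool_rot: [0.55, 0.444, -0.55, 0.444]
contact_force: [0.2, 0.2, 0.5]
opening: 0.649
```

```bash
python3 -c "
from h import *
m=np.array([484.7,-260.3]);plan((*m,39),77.6)
f=snap('side','10');cv2.imwrite('pics/s10.png',cv2.resize(f['frame'][130:270,290:450,::-1],None,fx=4,fy=4))"
```

```text
travel cm [ 0.18 -0.1   0.07] turn [ 0.004  0.    -0.001] alt [-3.138e+00  2.000e-03  1.000e-03] j6 1.27 pos [ 485.8 -259.8   40.8] t 14.0667 F [0.2 0.2 0.5] open 0.6486773927179358
```

View pics/s10.png

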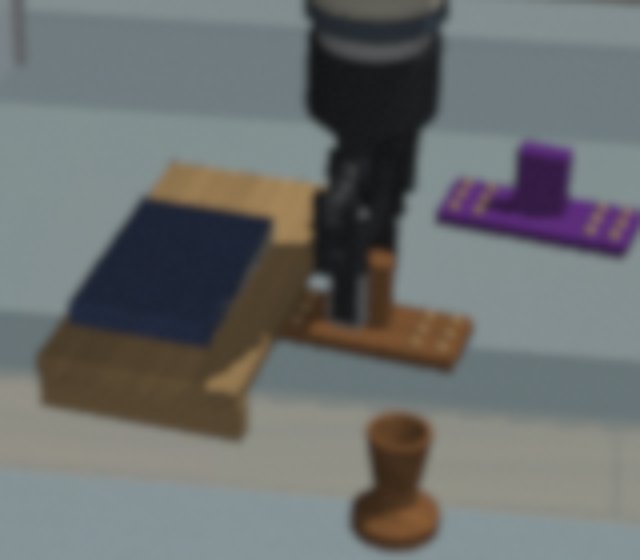

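Fingers straddle the grip, clear of the lip. Closing.

Emit:
send_rows(rows=[{"travel": [0.1,-0.1,0],"turn": [0,0,0],"claw": 5},{"travel": [0.1,-0.1,0],"turn": [0,0,0],"claw": 5},{"travel": [0.1,-0.1,0],"turn": [0,0,0],"claw": 5},{"travel": [0.1,-0.1,0],"turn": [0,0,0],"claw": 5},{"travel": [0.1,-0.1,0],"turn": [0,0,0],"claw": 5},{"travel": [0.1,-0.1,0],"turn": [0,0,0],"claw": 5},{"travel": [0.1,-0.1,0],"turn": [0,0,0],"claw": 5},{"travel": [0.1,-0.1,0],"turn": [0,0,0],"claw": 5}])

```text
clock: 14.78
tcp_pos: [484.4, -259.8, 39.5]
tool_rot: [0.55, 0.444, -0.55, 0.444]
contact_force: [-0.2, -0.1, 5.4]
opening: 0.179
```

Emit:
send_rows(rows=[{"travel": [0,-1,0],"turn": [0,0,0],"claw": 5},{"travel": [0,-2,0],"turn": [0,0,0],"claw": 5},{"travel": [0,-3,0],"turn": [0,0,0],"claw": 5},{"travel": [0,-4,0],"turn": [0,0,0],"claw": 5},{"travel": [0,-5,0],"turn": [0,0,0],"claw": 5},{"travel": [0,-6,0],"turn": [0,0,0],"claw": 5},{"travel": [0,-6.5,0],"turn": [0,0,0],"claw": 5},{"travel": [0,-6.5,0],"turn": [0,0,0],"claw": 5},{"travel": [0,-6.5,0],"turn": [0,0,0],"claw": 5}])

```text
clock: 15.53
tcp_pos: [419.2, -245.6, 39.5]
tool_rot: [-0.55, -0.444, 0.551, -0.444]
contact_force: [-2.5, -1.5, 11.7]
opening: 0.178
```

```bash
python3 -c "
from h import *
plan((420,-246,39),77.6)
f=snap('side','11');cv2.imwrite('pics/s11.png',cv2.resize(f['frame'][130:270,290:490,::-1],None,fx=4,fy=4))"
```

```text
travel cm [0.05 0.09 0.02] turn [0.003 0.    0.001] alt [-3.139e+00 -1.000e-03  0.000e+00] j6 1.23 pos [ 419.2 -245.6   39.5] t 15.5333 F [-2.5 -1.5 11.7] open 0.17846405183718358
```

View pics/s11.png

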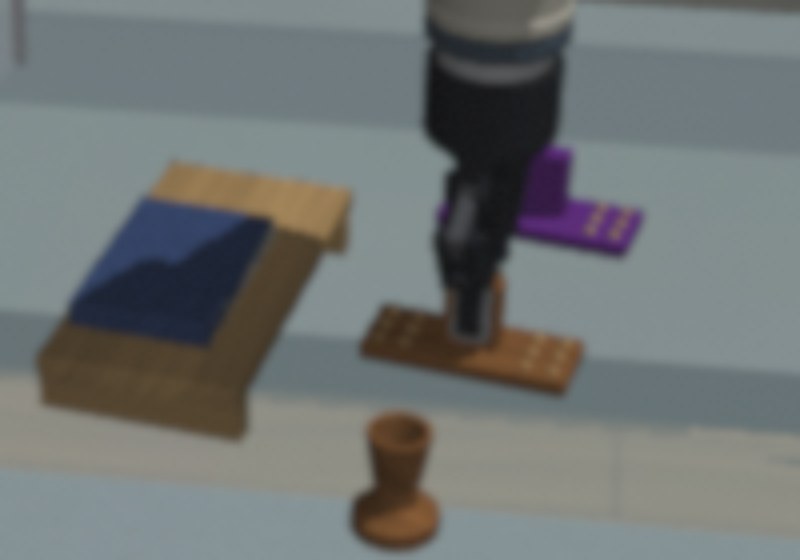

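Clear of the riser. Lifting.

Emit:
send_rows(rows=[{"travel": [-1.5,0,0],"turn": [0,0,0],"claw": 5},{"travel": [-4,0,0],"turn": [0,0,0],"claw": 5},{"travel": [-7,0,0],"turn": [0,0,0],"claw": 5},{"travel": [-10,0,0],"turn": [0,0,0],"claw": 5},{"travel": [-12,0,0],"turn": [0,0,0],"claw": 5},{"travel": [-12,0,0],"turn": [0,0,0],"claw": 5},{"travel": [-12,0,0],"turn": [0,0,0],"claw": 5}])

```text
clock: 16.17
tcp_pos: [419.8, -245.6, 159.3]
tool_rot: [0.55, 0.444, -0.55, 0.444]
contact_force: [-0.6, -0.3, -2.2]
opening: 0.178
```

```bash
python3 -c "
from h import *
plan((429.3,267.2,160),177.5)
f=snap('side','12');cv2.imwrite('pics/s12.png',cv2.resize(f['frame'][80:270,290:490,::-1],None,fx=3,fy=3))"
```

```text
travel cm [ -0.09  -9.93 -50.32] turn [ 1.401e+00 -0.000e+00 -1.000e-03] alt [-1.741e+00  1.000e-03 -0.000e+00] j6 1.23 pos [ 419.8 -245.6  159.3] t 16.1667 F [-0.6 -0.3 -2.2] open 0.17800034373179166
```

View pics/s12.png

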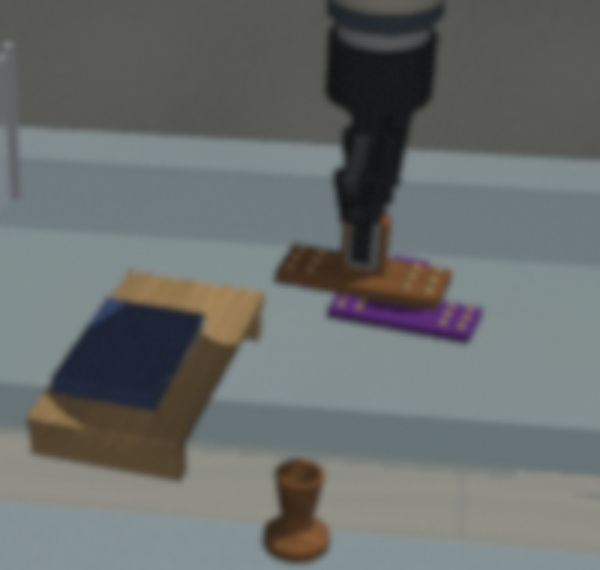

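Emit:
send_rows(rows=[{"travel": [0,-9.9,-50.3],"turn": [-1.74,0,0],"claw": 5},{"travel": [0,-9.9,-50.3],"turn": [-1.74,0,0],"claw": 5},{"travel": [0,-9.9,-50.3],"turn": [-1.74,0,0],"claw": 5},{"travel": [0,-9.9,-50.3],"turn": [-1.74,0,0],"claw": 5},{"travel": [0,-9.9,-50.3],"turn": [-1.74,0,0],"claw": 5},{"travel": [0,-9.9,-50.3],"turn": [-1.74,0,0],"claw": 5},{"travel": [0,-9.9,-50.3],"turn": [-1.74,0,0],"claw": 5},{"travel": [0,-9.9,-50.3],"turn": [-1.74,0,0],"claw": 5},{"travel": [0,-9.9,-50.3],"turn": [-1.74,0,0],"claw": 5},{"travel": [0,-9.9,-50.3],"turn": [-1.74,0,0],"claw": 5},{"travel": [0,-9.9,-50.3],"turn": [-1.74,0,0],"claw": 5},{"travel": [0,-9.9,-50.3],"turn": [-1.74,0,0],"claw": 5}])

```text
clock: 17.22
tcp_pos: [428.0, 255.3, 156.8]
tool_rot: [0.097, 0.702, -0.099, 0.699]
contact_force: [1.2, 0.0, -0.3]
opening: 0.176
```

```bash
python3 -c "
from h import *
plan((429.3,267.2,160),177.5)"
```

```text
travel cm [-0.32  1.18 -0.2 ] turn [-0.234 -0.003  0.003] alt [2.908 0.004 0.005] j6 0.79 pos [428.  255.3 156.8] t 17.2167 F [ 1.2  0.  -0.3] open 0.1760009993825431
```

Emit:
send_rows(rows=[{"travel": [0,0,0],"turn": [-0.22,0,0],"claw": 5},{"travel": [0,0,0],"turn": [-0.22,0,0],"claw": 5},{"travel": [0,0,0],"turn": [-0.22,0,0],"claw": 5},{"travel": [0,0,0],"turn": [-0.22,0,0],"claw": 5},{"travel": [0,0,0],"turn": [-0.22,0,0],"claw": 5},{"travel": [0,0,0],"turn": [-0.22,0,0],"claw": 5}])

```text
clock: 17.72
tcp_pos: [429.7, 253.3, 158.4]
tool_rot: [0.023, 0.707, -0.024, 0.706]
contact_force: [0.3, 0.5, -0.8]
opening: 0.175
```

```bash
python3 -c "
from h import *
plan((429.3,267.2,80),177.5)"
```

```text
travel cm [ 7.84  1.39 -0.13] turn [-0.023 -0.001  0.001] alt [3.118e+00 1.000e-03 2.000e-03] j6 0.58 pos [429.7 253.3 158.4] t 17.7167 F [ 0.3  0.5 -0.8] open 0.17539407589780934
```

Emit:
send_rows(rows=[{"travel": [0,1.4,-0.1],"turn": [-0.02,0,0],"claw": 5},{"travel": [2,1.4,-0.1],"turn": [-0.02,0,0],"claw": 5},{"travel": [5,1.4,-0.1],"turn": [-0.02,0,0],"claw": 5},{"travel": [7,1.4,-0.1],"turn": [-0.02,0,0],"claw": 5},{"travel": [7.8,1.4,-0.1],"turn": [-0.02,0,0],"claw": 5},{"travel": [7.8,1.4,-0.1],"turn": [-0.02,0,0],"claw": 5},{"travel": [7.8,1.4,-0.1],"turn": [-0.02,0,0],"claw": 5}])

```text
clock: 18.3
tcp_pos: [430.2, 268.3, 81.2]
tool_rot: [0.016, 0.707, -0.016, 0.707]
contact_force: [-0.7, 0.2, -1.9]
opening: 0.181
```

```bash
python3 -c "
from h import *
plan((429.3,267.2,52),177.5)
f=snap('side','13');cv2.imwrite('pics/s13.png',cv2.resize(f['frame'][260:440,220:440,::-1],None,fx=3.2,fy=3.2))
f=snap('top','13');cv2.imwrite('pics/t13.png',cv2.resize(f['frame'][200:380,120:300,::-1],None,fx=3.2,fy=3.2))"
```

```text
travel cm [ 2.92 -0.12 -0.08] turn [-0.001 -0.     0.   ] alt [3.141 0.    0.   ] j6 0.58 pos [430.2 268.3  81.2] t 18.3 F [-0.7  0.2 -1.9] open 0.18081056336344925
```

View pics/s13.png

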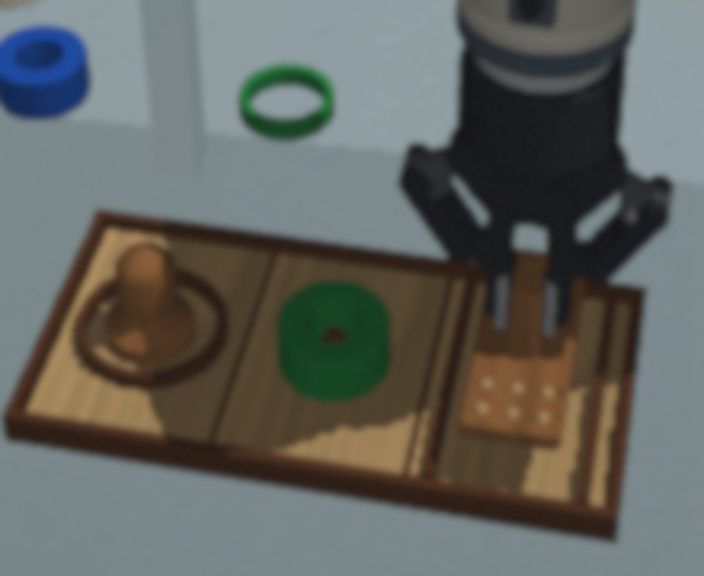

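View pics/t13.png

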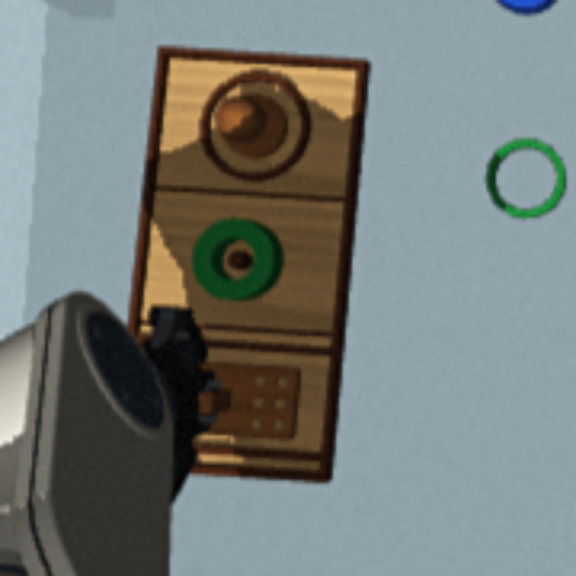

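Level, aligned and between the rails. Lowering.

Emit:
send_rows(rows=[{"travel": [1,-0.1,-0.1],"turn": [0,0,0],"claw": 5},{"travel": [2,-0.1,-0.1],"turn": [0,0,0],"claw": 5},{"travel": [2.6,-0.1,-0.1],"turn": [0,0,0],"claw": 5},{"travel": [2.9,-0.1,-0.1],"turn": [0,0,0],"claw": 5},{"travel": [3.1,-0.1,-0.1],"turn": [0,0,0],"claw": 5},{"travel": [3.1,-0.1,-0.1],"turn": [0,0,0],"claw": 5},{"travel": [3.1,-0.1,-0.1],"turn": [0,0,0],"claw": 5}])

```text
clock: 18.98
tcp_pos: [429.0, 267.2, 49.9]
tool_rot: [0.016, 0.707, -0.016, 0.707]
contact_force: [0.3, -0.0, -1.7]
opening: 0.179
```

```bash
python3 -c "
from h import *
plan((429.3,267.2,49.5),177.5)
f=snap('side','14');cv2.imwrite('pics/s14.png',cv2.resize(f['frame'][260:440,300:440,::-1],None,fx=3.2,fy=3.2))"
```

```text
travel cm [0.04 0.   0.03] turn [-0. -0. -0.] alt [ 3.141 -0.     0.   ] j6 0.58 pos [429.  267.2  49.9] t 18.9833 F [ 0.3 -0.  -1.7] open 0.17919234211537202
```

View pics/s14.png

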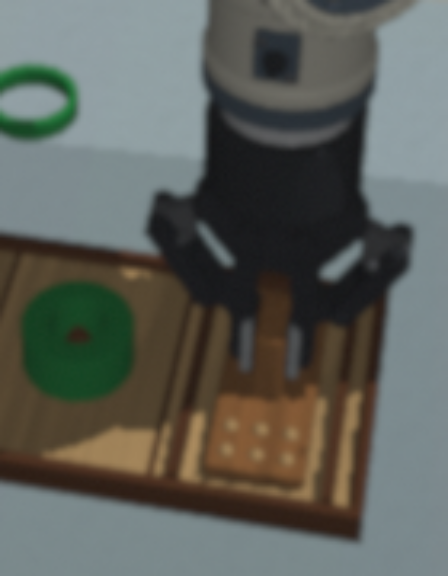

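Emit:
send_rows(rows=[{"travel": [0.1,0,0],"turn": [0,0,0],"claw": 5},{"travel": [0.1,0,0],"turn": [0,0,0],"claw": 5},{"travel": [0.1,0,0],"turn": [0,0,0],"claw": 45},{"travel": [0.1,0,0],"turn": [0,0,0],"claw": 45},{"travel": [0.1,0,0],"turn": [0,0,0],"claw": 45},{"travel": [0.1,0,0],"turn": [0,0,0],"claw": 45},{"travel": [-2,0,0],"turn": [0,0,0],"claw": 45},{"travel": [-5,0,0],"turn": [0,0,0],"claw": 45},{"travel": [-8,0,0],"turn": [0,0,0],"claw": 45},{"travel": [-12,0,0],"turn": [0,0,0],"claw": 45},{"travel": [-16,0,0],"turn": [0,0,0],"claw": 45},{"travel": [-16,0,0],"turn": [0,0,0],"claw": 45}])

```text
clock: 20.03
tcp_pos: [432.4, 269.3, 217.1]
tool_rot: [0.018, 0.703, -0.013, 0.71]
contact_force: [1.6, 1.4, 0.5]
opening: 0.452
```

```bash
python3 -c "
from h import *
plan((420,0,230),177.5)
f=snap('side','15');cv2.imwrite('pics/s15.png',cv2.resize(f['frame'][260:440,200:440,::-1],None,fx=3.2,fy=3.2))"
```

```text
travel cm [ -1.47 -26.94  -0.04] turn [-0.     0.01  -0.007] alt [ 3.141 -0.01  -0.016] j6 0.58 pos [432.4 269.3 217.1] t 20.0333 F [1.6 1.4 0.5] open 0.4515693283422572
```

View pics/s15.png

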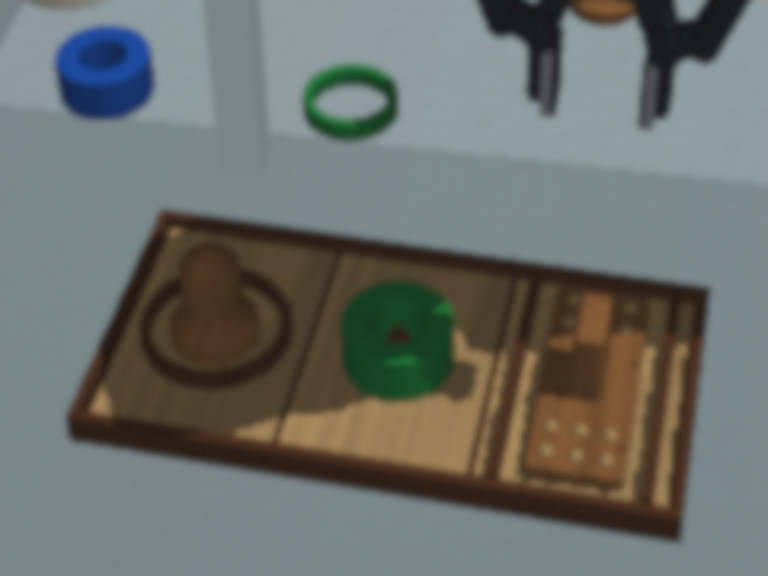

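Placed. I'll move the arm aside so the top view is clear, then check with measurements.

Emit:
send_rows(rows=[{"travel": [-3,-27,0],"turn": [0,0,0],"claw": 45},{"travel": [-3,-27,0],"turn": [0,0,0],"claw": 45},{"travel": [-3,-27,0],"turn": [0,0,0],"claw": 45},{"travel": [-3,-27,0],"turn": [0,0,0],"claw": 45},{"travel": [-3,-27,0],"turn": [0,0,0],"claw": 45},{"travel": [-3,-27,0],"turn": [0,0,0],"claw": 45},{"travel": [-3,-27,0],"turn": [0,0,0],"claw": 45},{"travel": [-3,-27,0],"turn": [0,0,0],"claw": 45},{"travel": [-3,-27,0],"turn": [0,0,0],"claw": 45},{"travel": [-3,-27,0],"turn": [0,0,0],"claw": 45},{"travel": [-3,-27,0],"turn": [0,0,0],"claw": 45},{"travel": [-3,-27,0],"turn": [0,0,0],"claw": 45}])

```text
clock: 21.08
tcp_pos: [416.9, -1.6, 239.6]
tool_rot: [0.015, 0.707, -0.015, 0.707]
contact_force: [0.6, 0.3, 0.3]
opening: 0.452
```

```bash
python3 -c "
from h import *
f=snap('top','16'); W=cloud(f).reshape(-1,3)
for nm,q,r,lo,hi in (('ring',(529,262),36,34,50),('knob',(629,258),25,50,80),('grip',(429,267),26,50,80),('board',(429,267),66,18,28),('jar',(595,55),36,8,20),('holder',(450,-77),26,45,80)):
  p=W[(np.hypot(W[:,0]-q[0],W[:,1]-q[1])<r)&(W[:,2]>lo)&(W[:,2]<hi)]
  if len(p)>5: print(nm,len(p),p.mean(0).round(1),np.percentile(p[:,2],[5,95]).round(1),np.round(cv2.minEnclosingCircle(p[:,:2].astype(np.float32))[0],1),cv2.minAreaRect(p[:,:2].astype(np.float32)))
s=sense();print(s['clock'],s['tcp_pos'])
"
```

```text
ring 411 [529.5 261.2  39.8] [36.2 43.2] [530.1 261.6] ((529.4750366210938, 261.35400390625), (57.96672439575195, 58.02519989013672), 29.185791015625)
knob 164 [628.1 255.5  64.9] [55.1 70.9] [629.3 257.4] ((628.8599853515625, 257.4322509765625), (29.960556030273438, 30.470966339111328), 4.899526119232178)
grip 125 [429.3 266.6  64.7] [56.1 68.8] [427.2 267.7] ((429.5847473144531, 267.9114685058594), (15.527827262878418, 33.936946868896484), 0.4031570851802826)
board 1264 [426.7 266.   21.9] [18.8 25.3] [428.9 267.3] ((422.1577453613281, 267.45068359375), (124.82716369628906, 96.78466033935547), 87.22537231445312)
jar 200 [594.8  54.6  13.7] [10.5 16.9] [595.3  54.9] ((594.9815063476562, 54.241798400878906), (58.05392074584961, 57.18634033203125), 46.87433624267578)
holder 114 [450.5 -77.9  58.9] [46.4 64.8] [450.  -77.2] ((450.80975341796875, -77.1376953125), (34.052738189697266, 32.67002868652344), 63.54450225830078)
21.1333 [416.92756059  -1.63365205 239.65698364]
```

View pics/top_16.png

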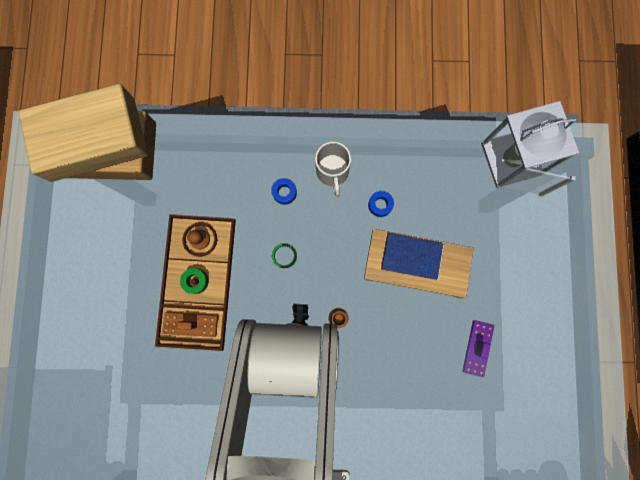

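The top view shows the knob in the dish (200,238), the ring on the post (194,281) and the massager between the rails (190,325). The heights fit: ring top 40, board top 22, knob top about 70 mm. The look-alikes and mug haven't moved.

```bash
python3 -c "
from bench import robot
print(robot.close_job())"
```

```text
the job is handed in; nothing more can be done
None
```

All three kit pieces are in their compartments, and I handed the job in at about 21 s of the 80 s allowed. I packed them in the order asked: the ring over the post, the knob in the dish, then the massager. I slid the massager about 65 mm out from under the riser before lifting it.

The last pictures, taken with the gripper well clear, gave these readings:
- **Ring:** it lies flat over the post, with its top at 40 mm and its centre within about 1 mm of the post.
- **Knob:** it stands upright in the dish, with its top at about 70 mm and its centre within about 2 mm of the dish centre.
- **Massager:** it lies flat between the rails, with its board top at about 22 mm and its middle within about 2 mm of the target.
- **Left alone:** the jar ring and candle holder measured within 1 mm of where they started, and the mug and the blue and purple look-alikes show no movement in the pictures.

The force readings I saw at the end of each move peaked at about 12 N, during the slide. No final check failed. The two cameras disagreed by about 2 mm in y, which I allowed for. At one point the held ring looked tilted in the side view, but its measured top and bottom heights showed it was level.

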